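# Set the parcel gauge to the pinned stop

### The job

Set the packing counter's parcel gauge for the next box: with the fingertips press down the rubber pad in the middle of the gauge's slider to free its brake and, keeping the pad pressed, push the slider along the rail until it is up against the stop that carries the round-headed pin (not the plain stop). Then let the pad spring up again. Pick nothing up, and leave the mug, bowl, duck and carton where they stand.

Things in the scene. Friction and masses are not known exactly. Their poses are not given: they have to be found in the camera images.
- gauge: Fixed parcel gauge: plywood board 160 x 460 x 18 mm with an aluminium rail (50 mm wide, 440 long, top 30 mm above the table) along its y axis. Origin on the table, under the middle of the rail; x points across the rail to the side with the ruler ticks (board spans x -50 to +110 mm), z up. A wooden end fence 12 mm thick, up to 62 mm above the table, stands at y = -222 mm, x 28 to 108 mm.
- slider (a joint): Position (m) of the dark steel slider along the gauge's +y from the rail's middle. A saddle 84 mm long, 48 mm wide; at each end an ear 14 mm thick rises to 75 mm above the table; the 56 mm gap between them is open sideways, the pad is its floor. A fence blade 5 mm thick, 62 mm above the table, sticks out to 103 mm in the gauge's +x.
- slider_mid (a point): Middle of the slider along and across the rail, 31 mm above the table, below the pad; moves with the slider. Up against a stop, it is 52 mm from that stop's origin along the rail (42 mm half slider + 10 mm half stop).
- pad (a joint): How far (m) the rubber pad in the middle of the slider is pressed down: 0 up (brake on), 0.008 fully down. Sprung: about 11 N to start it, 13.5 N fully down; it springs up when let go. Up, the brake holds the slider against about 16 N; from about 0.001 on the slider is free (about 1 N) and a fingertip pushing on the inside of an ear moves it.
- pad_top (a point): Centre of the pad's top face, 58 mm above the table when up, 17 mm below the tops of the ears. The pad is 40 mm across the rail and 52 mm along it.
- stop_pin: The marked stop: a steel block clamped fixed on the rail, 58 mm across the rail, 20 mm along it, 30 mm high (top 60 mm above the table), that carries an upright pin 8 mm thick with a round 16 mm head, top 90 mm above the table. Origin at the centre of the block's underside, on the rail's top (30 mm above the table). It is at one side or the other of the slider.
- stop_plain: The other stop: the same steel block without a pin, fixed on the rail at the other side of the slider. Origin likewise.
- mug: White mug, 76 mm wide, 85 mm high, on the table at the robot's side of the gauge. Origin at the centre of its underside. Leave it.
- bowl: Blue bowl, 110 mm wide, 50 mm high, beyond the gauge. Origin at the centre of its underside. Leave it.
- duck: White ceramic duck, 50 mm wide, 64 mm high, close to the board at the robot's side. Origin at the centre of its underside. Leave it.
- carton: Cardboard box 80 x 80 x 70 mm beyond the gauge. Origin at the centre of its underside. Leave it.

How it is judged:
By the outcome, as a careful person would: the job done as asked, in the order asked, and still so for the second after the job is handed in, with the robot touching nothing.
It also fails if it takes over 32 s, if anything falls off the work surface, if the arm or the gripper's body presses on something with over 40 N, if the wrist force passes 120 N, or if a joint passes its speed limit or range.

### The arm

A 6-joint arm with a two-finger parallel gripper is mounted at the origin on the work surface. World frame = base frame: x ahead of the robot, y to its left, z up, the work surface at z = 0. Lengths are in mm, angles in degrees, forces in N, time in s.
With the tool pointing down it reaches from about 350 to 850 mm from the base axis. Payload 8.1 kg.
Tool frame: the origin (TCP) lies on the centre line of the jaws, within the pads' length; the fingertips stand r.tip_extent ahead of it and the grasp point (between the pads) lies 8 mm behind it (r.tip_extent is the distance from the TCP to the fingertips, in mm); z points along the fingers, y is the direction in which the jaws open and shut (so a half turn about z gives the same grasp; the last joint's range is limited). The gripper opens to 85 mm and grips with 20 to 120 N. Pads are 22 mm wide; open, the fingers measure 114 mm over their backs; the gripper's body (76 mm by 85 mm) begins 54 mm behind the grasp point. The pads swing forward as they close: fully open they stand 13 mm farther back than shut.
Start: joints at [67.357, 7.471, 85.268, -0, 87.261, -4.893], TCP at [182.899, 571.448, 242.292] pointing down, gripper open.
Joint ranges: [-169.43, 169.43], [-51.17, 129.36], [1.28, 143.12], [-76.62, 256.62], [0, 156.53], [-152.29, 152.29]. Speed limits (degrees/s): [136.94, 136.94, 159.86, 180, 180, 180].

### API

Orientations are given as [roll, pitch, yaw] about the fixed x, y, z axes, in that order (R = Rz(yaw) Ry(pitch) Rx(roll)).
In Python, from bench import sense, optics, hand_in, spotter, r gives the robot as it stands.
- The arm moves only by the tool apply_moves, never from a script. Its argument "series" is a list of rows, each a list of 3 entries, a list of its own where there are three numbers: the opening, from 0 (shut) to 1 (fully open), then the shift along the world's x, y, z in m, then the turn about the world's z in rad. In form: [[grip, [x, y, z], turn], ...]. A call has 1 to 5 rows; each row is the pose to reach, as a shift and turn from the pose measured when the call began; what a row does not reach only later rows make up. A row lasts 1/8 s, in which the tool goes at most 62.5 mm and 10.7 degrees, less where a joint would pass 70% of its speed; a pose out of reach is approached as far as the arm can. A call with a gripper value outside its range is refused whole. The fingers move at their own pace and stop on an object; "grip_force" is the grip in N (left out, the last holds). Time passes only in rows, so rows that repeat a pose let the fingers close. It gives the time, the measured TCP pose, the force and the opening at its end, in the units of the state.
- sense(): the state, without advancing time (a new reading comes with each control period).
- optics.snapshot(name): name is "scene" or "side" or "wrist"; returns a dict with "color" (400x640x3 uint8, blue, green, red), "intrinsics" (3x3 intrinsics, pixels), "rvec" (rotation vector, rad) and "tvec" (3), from world to camera coordinates, as OpenCV has them. Camera axes: x right, y down, z forward; pixel columns grow to the right and rows downward; lengths in mm; the calibration is good to about 2 mm. A picture is of the moment at which its call begins. There is no depth.
- hand_in(): hands the job in, once; it reports no verdict.
Trained networks look in a picture, given as the dict that the camera call returned (one of the last four; its "shot" number tells which), for a name from the list of things; names that differ only in an ending like _2 or _b are one class to them, and where a whole thing is asked for, a point or a joint stands for the part that bears it (a point fixed in the world has none). Each returns a list of dicts, best first, with "p" (0 to 1); they miss things now and then, are a little off and sometimes report something else, mostly with a low value. They report only what shows in the picture. A call takes as long as a camera call.
- spotter.search_frame(picture, query): "xyz" ([x, y, z] in mm, in the coordinates of the camera as it stood for that picture, good to about 4 mm: the middle of the surface that is visible of it).
- spotter.masks_of(picture, query): "mask" (400x640 bool, what is visible of it).
The state is a dict: "time": time; "joint_pos": joint angles; "qd": joint speeds; "joint_efforts": joint torques, N m; "tool_pos": TCP position; "tcp_rot": TCP orientation; "ft_force": force on the tool from outside, world axes, zero at the start; "wrist_torque": the same for the moment, N m; "finger_gap": finger opening in mm.
Only numpy, scipy, OpenCV 4.12 (cv2) and the standard library are available. Lean on these libraries where they do the work, as an engineer would, in place of code of your own. Each camera call takes 0.05 s, during which the arm holds its last target.

## Working session

There is one attempt and no reset: what is moved stays moved. The work goes in short steps, Python scripts to look and compute and a tool call to move; the robot and the scene stay as the last step left them, time stands still between calls to the robot, and variables do not carry over. Pictures are saved under pics/ and viewed, and the job is handed in when it is done.

Besides the shell and the picture viewer there is one more tool, called as name(argument=value, ...), one argument or row to a line, values as JSON. apply_moves: Moves the arm, as the interface text tells. Its arguments: {"type":"object","properties":{"series":{"type":"array"},"grip_force":{"type":"number"}},"required":["series"]}

```bash
ls; mkdir -p pics
python3 - <<'E'
from bench import sense, optics, spotter, r
import cv2, numpy as np, pickle
print(sense(), r.tip_extent)
for n in ("scene","side"):
    p=optics.snapshot(n); cv2.imwrite(f"pics/{n}0.png",p["color"])
    R,_=cv2.Rodrigues(np.array(p["rvec"],float)); t=np.array(p["tvec"],float).ravel()
    for q in ("gauge","slider","pad","pad_top","slider_mid","stop_pin","stop_plain","mug","bowl","duck","carton"):
        for d in spotter.search_frame(p,q)[:2]:
            print(n,q,round(d["p"],2),np.round(R.T@(np.array(d["xyz"])-t),1))
    pickle.dump(p,open(f"{n}0.pkl","wb"))
print(sense()["time"])
E
```

```text
pics
{'time': 0.0, 'joint_pos': array([ 6.73581728e+01,  7.51491682e+00,  8.53299133e+01, -1.22321703e-03,
        8.72610058e+01, -4.89309646e+00]), 'qd': array([ 0.01446284,  0.08323696,  0.03320116,  0.03189857, -0.13049126,
       -0.06515724]), 'joint_efforts': array([ 2.46249811e-04, -5.69390523e+01, -5.00553954e+01, -9.33630781e-05,
        1.43924533e-02, -2.69992336e-05]), 'tool_pos': array([182.68724215, 570.95449575, 241.24032571]), 'tcp_rot': array([-1.79894446e+02, -7.81021409e-03,  1.62251322e+02]), 'ft_force': array([ 0.36193706, -0.13988149, -0.26493226]), 'wrist_torque': array([ 0.02616759, -0.0571849 ,  0.0110164 ]), 'finger_gap': 85.48178080906057} 11.0
scene gauge 0.63 [564.5 -88.2  17.6]
scene slider 0.87 [533.2 -35.5  60.9]
scene pad 0.66 [510.6 -49.   62.7]
scene pad 0.59 [695.9 -54.1  20.6]
scene pad_top 0.77 [513.6 -47.8  60.3]
scene slider_mid 0.92 [530.7 -35.9  57.2]
scene stop_pin 0.86 [ 560.  -184.7   59. ]
scene stop_plain 0.67 [467.1  75.9  54.9]
scene mug 0.92 [405.3  19.8  62.3]
scene bowl 0.8 [698.5 -54.4  24.3]
scene duck 0.72 [ 443.6 -143.5   32.9]
scene carton 0.6 [667.7  58.3  64.1]
side gauge 0.63 [ 550.5 -111.6   17.5]
side gauge 0.15 [464.5  76.7  59. ]
side slider 0.57 [517.4 -37.4  58.7]
side pad 0.76 [502.9 -50.4  63.4]
side pad 0.44 [712.9 -50.8  31. ]
side pad_top 0.68 [506.1 -47.8  58.3]
side slider_mid 0.57 [517.2 -36.4  64.5]
side stop_pin 0.59 [ 556.8 -182.8   59.2]
side stop_plain 0.73 [465.4  74.7  55.5]
side mug 0.63 [382.9   6.   58.3]
side bowl 0.82 [714.8 -52.7  29.4]
side bowl 0.39 [ 434.6 -151.8   34.2]
side duck 0.98 [ 432.  -149.6   35. ]
side duck 0.4 [381.7   6.6  55.7]
side carton 0.57 [643.2  44.1  65.6]
1.2
```

View pics/scene0.png

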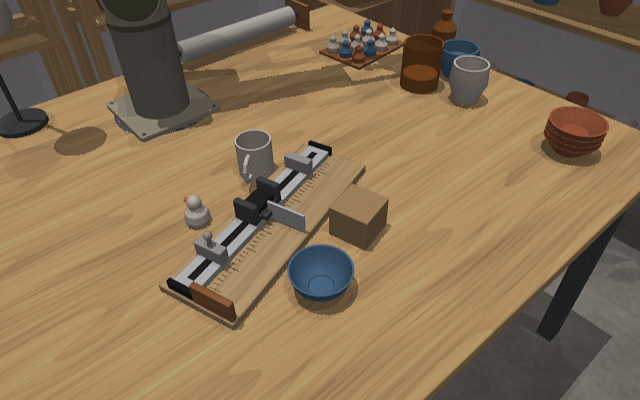

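View pics/side0.png

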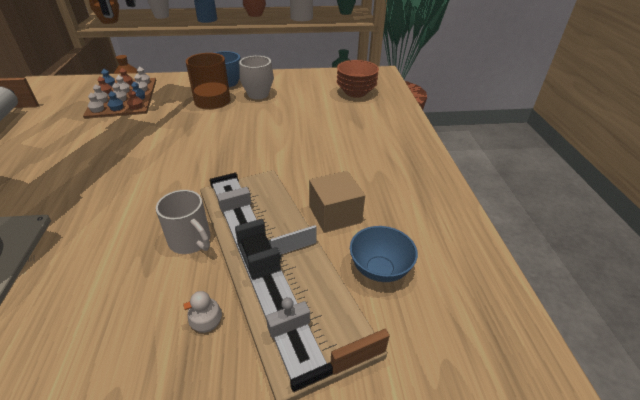

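apply_moves(
  series=[
    [0,[0.025,-0.048,0],-0.1],
    [0,[0.05,-0.096,0],-0.2],
    [0,[0.076,-0.145,0],-0.3],
    [0,[0.102,-0.194,0],-0.4],
    [0,[0.128,-0.244,0],-0.5],
  ],
)

```text
time: 1.82
tool_pos: [311.5, 325.9, 242.5]
tcp_rot: [180.0, 0.0, 133.4]
ft_force: [1.6, -0.0, 0.9]
finger_gap: -0.0
```

apply_moves(
  series=[
    [0,[0.025,-0.048,0],-0.1],
    [0,[0.05,-0.096,0],-0.2],
    [0,[0.076,-0.145,0],-0.3],
    [0,[0.102,-0.194,0],-0.4],
    [0,[0.128,-0.244,0],-0.416],
  ],
)

```text
time: 2.45
tool_pos: [440.1, 80.2, 242.9]
tcp_rot: [179.9, 0.0, 109.5]
ft_force: [1.9, 0.3, -0.0]
finger_gap: 0.1
```

Run:
```python
from bench import sense, optics, spotter, r
import cv2, numpy as np, pickle
n="wrist"
p=optics.snapshot(n); cv2.imwrite(f"pics/{n}1.png",p["color"])
pickle.dump(p,open(f"{n}1.pkl","wb"))
R,_=cv2.Rodrigues(np.array(p["rvec"],float)); t=np.array(p["tvec"],float).ravel()
for q in ("slider","pad_top","stop_pin","stop_plain"):
  for d in spotter.search_frame(p,q)[:2]:
    print(n,q,round(d["p"],2),np.round(R.T@(np.array(d["xyz"])-t),1))
s=sense();print(s["time"],s["tool_pos"],s["tcp_rot"],s["ft_force"],s["finger_gap"])
```

```text
wrist slider 0.7 [554.4 -26.9  45.4]
wrist pad_top 0.33 [376.8  18.9  48.7]
wrist stop_plain 0.61 [459.   86.3  61.1]
2.7 [439.35452606  82.01978306 242.48993785] [ 1.79958430e+02 -2.18682889e-02  1.09550439e+02] [-0.69073529 -0.69896562  0.55313019] -0.3762865521712163
```

View pics/wrist1.png

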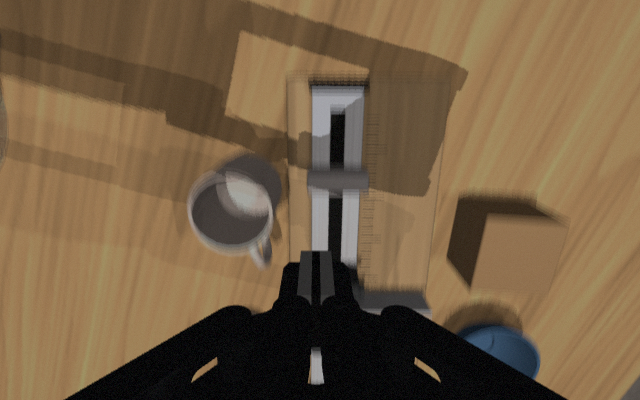

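apply_moves(
  series=[
    [0,[0.02,-0.05,0],0],
    [0,[0.045,-0.1,0],0],
    [0,[0.07,-0.155,0],0],
    [0,[0.095,-0.205,0],0],
    [0,[0.105,-0.23,0],0],
  ],
)

```text
time: 3.32
tool_pos: [545.3, -148.5, 242.2]
tcp_rot: [180.0, -0.0, 109.6]
ft_force: [-0.3, 0.2, 0.9]
finger_gap: 0.3
```

apply_moves(
  series=[
    [0,[0,0,0],0],
    [0,[0,0,0],0],
  ],
)

```text
time: 3.58
tool_pos: [545.3, -146.7, 242.1]
tcp_rot: [180.0, -0.1, 109.7]
ft_force: [-0.7, -0.2, -0.7]
finger_gap: -0.1
```

Run:
```python
from bench import sense, optics, spotter, r
import cv2, numpy as np, pickle
n="wrist"
p=optics.snapshot(n); cv2.imwrite(f"pics/{n}2.png",p["color"])
pickle.dump(p,open(f"{n}2.pkl","wb"))
R,_=cv2.Rodrigues(np.array(p["rvec"],float)); t=np.array(p["tvec"],float).ravel()
for q in ("slider","pad_top","stop_pin","stop_plain"):
  for d in spotter.search_frame(p,q)[:2]:
    print(n,q,round(d["p"],2),np.round(R.T@(np.array(d["xyz"])-t),1))
s=sense();print(s["time"],s["tool_pos"],s["tcp_rot"],s["ft_force"],s["finger_gap"])
```

```text
wrist slider 0.64 [510.7 -46.   53.6]
wrist pad_top 0.64 [503.3 -48.1  60.6]
wrist stop_pin 0.58 [ 542.3 -177.9   63.8]
3.825 [ 545.24258703 -147.42828503  242.50777496] [ 1.79945539e+02 -1.82003688e-02  1.09681520e+02] [ 1.02982633 -0.22253322  0.17801038] 0.09054920798717303
```

View pics/wrist2.png

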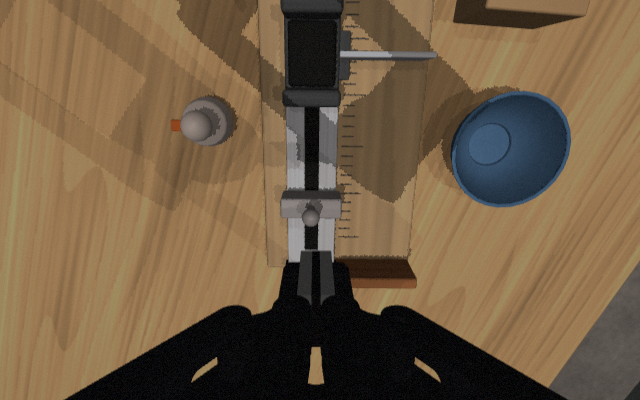

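Run:
```python
import cv2,pickle,numpy as np
p=pickle.load(open("wrist2.pkl","rb"))
c=p["color"][0:250,230:430]; c=cv2.convertScaleAbs(c,alpha=1.8)
cv2.imwrite("pics/w2z.png",cv2.resize(c,None,fx=2.4,fy=2.4,interpolation=cv2.INTER_CUBIC))
R,_=cv2.Rodrigues(np.array(p["rvec"],float)); t=np.array(p["tvec"],float).ravel();K=np.array(p["intrinsics"])
C=-R.T@t;print(C)
def w(u,v,z):
    d=R.T@np.linalg.inv(K)@[u,v,1]; return np.round(C+d*(z-C[2])/d[2],1)
for n,u,v,z in [("padc",312,53,58),("padTL",287,18,58),("padTR",337,18,58),("padBL",288,88,58),("padBR",337,88,58),("stopL",282,192,60),("stopR",340,192,60),("stopL2",282,206,60),("stopR2",341,206,60),("rail1L",287,185,30),("rail1R",336,185,30),("railL",288,120,30),("railR",336,120,30)]: print(n,w(u,v,z))
```

```text
[517.01423711 -70.69576778 374.03023482]
padc [506.  -49.2  58. ]
padTL [478.2 -31.3  58. ]
padTR [516.2 -17.7  58. ]
padBL [496.  -82.3  58. ]
padBR [535.5 -68.1  58. ]
stopL [ 520. -172.   60.]
stopR [ 570.9 -153.7   60. ]
stopL2 [ 524.3 -185.2   60. ]
stopR2 [ 576.8 -166.3   60. ]
rail1L [ 522.8 -172.9   30. ]
rail1R [ 569.6 -156.1   30. ]
railL [ 503.3 -111.1   30. ]
railR [546.6 -95.6  30. ]
```

View pics/w2z.png

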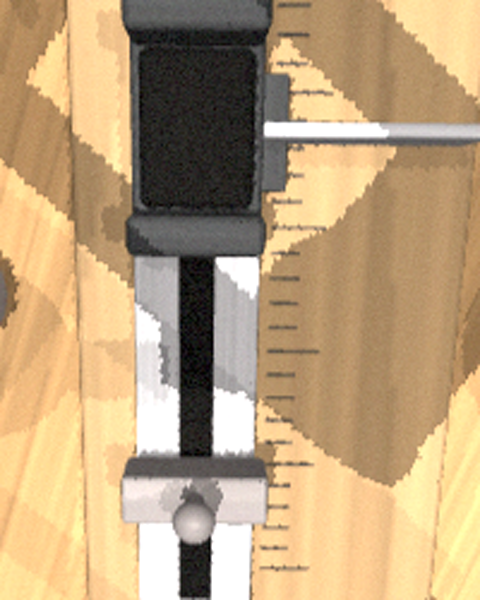

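apply_moves(
  series=[
    [0,[-0.018,0.045,0],0],
    [0,[-0.0365,0.0905,0],0],
    [0,[-0.0365,0.0905,-0.05],0],
    [0,[-0.0365,0.0905,-0.1],0],
    [0,[-0.0365,0.0905,-0.14],0],
  ],
)

```text
time: 4.45
tool_pos: [508.0, -56.2, 100.8]
tcp_rot: [180.0, -0.0, 109.7]
ft_force: [0.2, -0.2, 0.1]
finger_gap: 0.1
```

Run:
```python
from bench import sense, optics, spotter, r
import cv2, numpy as np, pickle
for n in ("side","scene"):
  p=optics.snapshot(n); c=p["color"]
  c=c[120:320,180:380] if n=="side" else c[130:290,170:370]
  cv2.imwrite(f"pics/{n}3.png",cv2.resize(cv2.convertScaleAbs(c,alpha=1.6),None,fx=3,fy=3,interpolation=cv2.INTER_CUBIC))
s=sense();print(s["time"],s["tool_pos"],s["tcp_rot"],s["ft_force"],s["finger_gap"])
```

```text
4.55 [504.75159744 -55.65953925  97.63821104] [-179.62437893   -0.28551882  109.71576073] [-0.84526953  0.0647843  -1.33011589] 0.5343469900579463
```

View pics/side3.png

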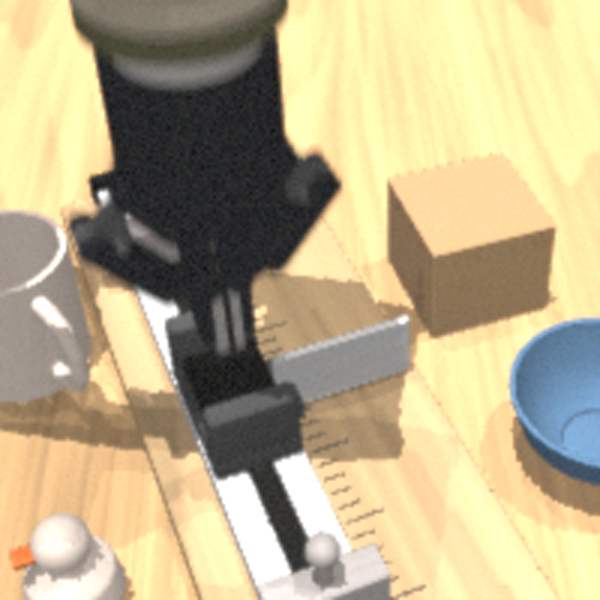

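View pics/scene3.png

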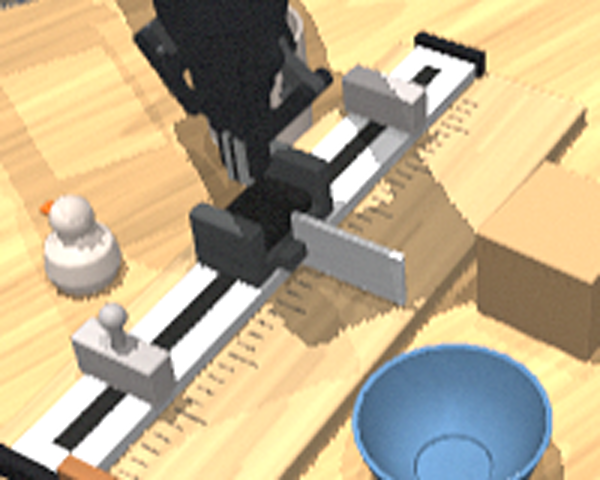

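Run:
```python
import cv2,pickle,numpy as np
from bench import sense
s=sense();print(s["time"],s["tool_pos"])
for n in("side","scene"):
  p=pickle.load(open(n+"0.pkl","rb"))
  c=np.array([506,-49.2,0]);d=np.array([.335,-.942,0]);x=np.array([.942,.335,0])
  pts=[c+[0,0,58]]+[c+a*26*d+b*20*x+[0,0,58] for a in(-1,1) for b in(-1,1)]+[c+42*d+b*24*x+[0,0,75] for b in(-1,1)]+[[507,-56,88],[551.2,-177.6,60]]
  q=cv2.projectPoints(np.array(pts,float),p["rvec"],p["tvec"],np.array(p["intrinsics"]),None)[0][:,0]
  o=np.array([180,120] if n=="side" else [170,130])
  print(n,np.round((q-o)*3).tolist())
```

```text
4.55 [504.75159744 -55.65953925  97.63821104]
side [[229.0, 378.0], [178.0, 357.0], [248.0, 335.0], [207.0, 424.0], [281.0, 400.0], [206.0, 427.0], [297.0, 397.0], [225.0, 348.0], [322.0, 579.0]]
scene [[261.0, 202.0], [259.0, 169.0], [311.0, 188.0], [210.0, 217.0], [263.0, 238.0], [185.0, 209.0], [250.0, 236.0], [247.0, 171.0], [119.0, 341.0]]
```

apply_moves(
  series=[
    [0,[0.002,0,-0.012],0],
    [0,[0.002,0,-0.024],0],
    [0,[0.002,0,-0.024],0],
  ],
)

```text
time: 4.92
tool_pos: [506.6, -55.6, 73.4]
tcp_rot: [-179.6, -0.3, 109.7]
ft_force: [0.3, -0.8, 0.2]
finger_gap: -0.1
```

apply_moves(
  series=[
    [0,[0,0,-0.003],0],
    [0,[0,0,-0.006],0],
  ],
)

```text
time: 5.18
tool_pos: [507.5, -55.9, 68.4]
tcp_rot: [-179.7, -0.2, 109.7]
ft_force: [-2.2, 0.8, 10.4]
finger_gap: -0.2
```

apply_moves(
  series=[
    [0,[0,0,-0.002],0],
    [0,[0,0,-0.004],0],
    [0,[0,0,-0.004],0],
  ],
)

```text
time: 5.55
tool_pos: [508.0, -56.5, 65.8]
tcp_rot: [-179.7, -0.2, 109.7]
ft_force: [-6.4, -1.8, 11.6]
finger_gap: -0.1
```

apply_moves(
  series=[
    [0,[-0.001,0,-0.002],0],
    [0,[-0.001,0,-0.0035],0],
    [0,[-0.001,0,-0.0035],0],
  ],
)

```text
time: 5.92
tool_pos: [508.1, -57.1, 64.2]
tcp_rot: [-179.8, -0.1, 109.7]
ft_force: [-4.6, -1.5, 12.1]
finger_gap: 0.5
```

apply_moves(
  series=[
    [0,[0.002,-0.0056,-0.0025],0],
    [0,[0.004,-0.0113,-0.0025],0],
    [0,[0.006,-0.017,-0.0025],0],
    [0,[0.008,-0.0226,-0.0025],0],
    [0,[0.0101,-0.0282,-0.0025],0],
  ],
)

```text
time: 6.55
tool_pos: [518.5, -86.3, 63.3]
tcp_rot: [-179.8, 0.0, 109.7]
ft_force: [-7.4, -1.9, 12.8]
finger_gap: -0.0
```

apply_moves(
  series=[
    [0,[0.001,-0.006,-0.002],0],
    [0,[0.0025,-0.0118,-0.002],0],
    [0,[0.0045,-0.0175,-0.002],0],
    [0,[0.0065,-0.023,-0.002],0],
    [0,[0.0085,-0.0287,-0.002],0],
  ],
)

```text
time: 7.18
tool_pos: [528.4, -115.9, 63.5]
tcp_rot: [-179.9, 0.1, 109.7]
ft_force: [-3.5, -1.5, 12.3]
finger_gap: -0.1
```

Run:
```python
from bench import sense, optics, spotter, r
import cv2, numpy as np, pickle
n="side"
p=optics.snapshot(n); c=p["color"][160:360,200:400]
cv2.imwrite(f"pics/{n}4.png",cv2.resize(cv2.convertScaleAbs(c,alpha=1.6),None,fx=3,fy=3,interpolation=cv2.INTER_CUBIC))
s=sense();print(s["time"],s["tool_pos"],s["tcp_rot"],s["ft_force"],s["finger_gap"])
```

```text
7.225 [ 528.67678854 -116.55027406   63.6339508 ] [-1.79943153e+02  1.72505497e-01  1.09692133e+02] [-4.44259276 -1.28240711 13.27898657] 0.40220935488142767
```

View pics/side4.png

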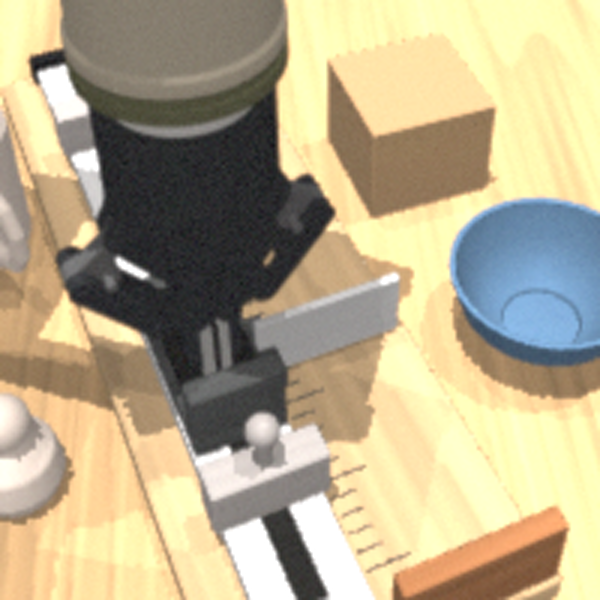

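apply_moves(
  series=[
    [0,[0.001,-0.004,-0.002],0],
    [0,[0.0025,-0.0075,-0.002],0],
    [0,[0.0035,-0.0113,-0.002],0],
    [0,[0.005,-0.015,-0.002],0],
  ],
)

```text
time: 7.72
tool_pos: [534.4, -132.6, 63.6]
tcp_rot: [-180.0, 0.3, 109.7]
ft_force: [-5.9, -1.2, 13.0]
finger_gap: -0.2
```

apply_moves(
  series=[
    [0,[0.001,-0.003,-0.002],0],
    [0,[0.002,-0.006,-0.002],0],
    [0,[0.003,-0.009,-0.002],0],
  ],
)

```text
time: 8.1
tool_pos: [538.0, -140.5, 63.1]
tcp_rot: [179.9, 0.2, 109.7]
ft_force: [-5.1, 9.1, 12.7]
finger_gap: -0.2
```

apply_moves(
  series=[
    [0,[0.001,-0.003,-0.002],0],
    [0,[0.002,-0.005,-0.002],0],
    [0,[0.002,-0.005,-0.002],0],
  ],
)

```text
time: 8.48
tool_pos: [540.6, -144.5, 62.6]
tcp_rot: [179.8, 0.1, 109.7]
ft_force: [-4.8, 7.7, 12.2]
finger_gap: -0.3
```

Run:
```python
from bench import sense, optics, spotter, r
import cv2, numpy as np, pickle
n="side"
p=optics.snapshot(n); c=p["color"][160:360,200:400]
cv2.imwrite(f"pics/{n}5.png",cv2.resize(cv2.convertScaleAbs(c,alpha=1.6),None,fx=3,fy=3,interpolation=cv2.INTER_CUBIC))
s=sense();print(s["time"],s["tool_pos"],s["tcp_rot"],s["ft_force"],s["finger_gap"])
```

```text
8.525 [ 540.66683246 -144.5846049    62.71889079] [1.79840129e+02 1.38608272e-01 1.09701929e+02] [-4.34407091  7.61266501 12.35416141] -0.09913858248820369
```

View pics/side5.png

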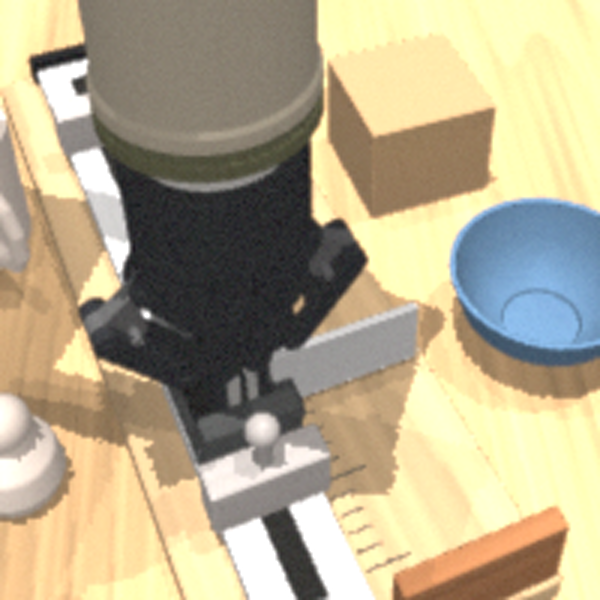

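apply_moves(
  series=[
    [0,[0.001,-0.003,-0.002],0],
    [0,[0.002,-0.005,-0.002],0],
    [0,[0.0025,-0.007,-0.002],0],
  ],
)

```text
time: 8.9
tool_pos: [541.6, -145.9, 62.1]
tcp_rot: [179.9, -0.5, 109.8]
ft_force: [-21.2, 36.6, 33.3]
finger_gap: -0.3
```

apply_moves(
  series=[
    [0,[0.0007,-0.002,0.002],0],
    [0,[0.0007,-0.002,0.006],0],
    [0,[0.0005,-0.0015,0.01],0],
    [0,[-0.001,0.003,0.016],0],
    [0,[-0.001,0.003,0.03],0],
  ],
)

```text
time: 9.52
tool_pos: [540.2, -142.6, 92.4]
tcp_rot: [180.0, -0.5, 109.8]
ft_force: [0.7, 0.8, 0.4]
finger_gap: 0.1
```

apply_moves(
  series=[
    [0,[0,0,0.05],0],
    [0,[0,0,0.1],0],
    [0,[0.015,-0.04,0.14],0],
    [0,[0.03,-0.085,0.14],0],
    [0,[0.03,-0.085,0.14],0],
  ],
)

```text
time: 10.15
tool_pos: [570.9, -231.0, 234.1]
tcp_rot: [179.9, -0.3, 109.6]
ft_force: [0.8, 1.4, -1.0]
finger_gap: 0.5
```

Run:
```python
from bench import sense, optics, spotter, r
import cv2, numpy as np, pickle
for n in ("side","wrist"):
  p=optics.snapshot(n); c=p["color"]
  pickle.dump(p,open(n+"6.pkl","wb"))
  c=c[200:340,210:350] if n=="side" else c[:250,230:430]
  cv2.imwrite(f"pics/{n}6.png",cv2.resize(cv2.convertScaleAbs(c,alpha=1.6),None,fx=4 if n=="side" else 2.4,fy=4 if n=="side" else 2.4,interpolation=cv2.INTER_CUBIC))
s=sense();print(s["time"],s["tool_pos"],s["tcp_rot"],s["ft_force"],s["finger_gap"])
```

```text
10.25 [ 570.1092183  -228.06622543  232.91342683] [179.94411199  -0.49625386 109.70266618] [-0.06480806  0.7419148  -0.14875739] 0.42700406731374974
```

View pics/side6.png

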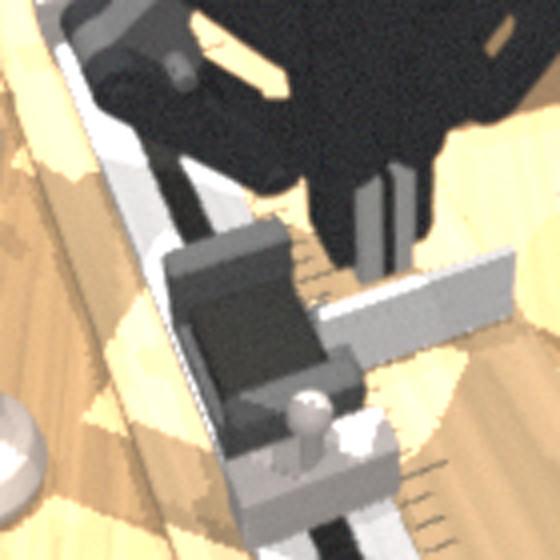

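View pics/wrist6.png

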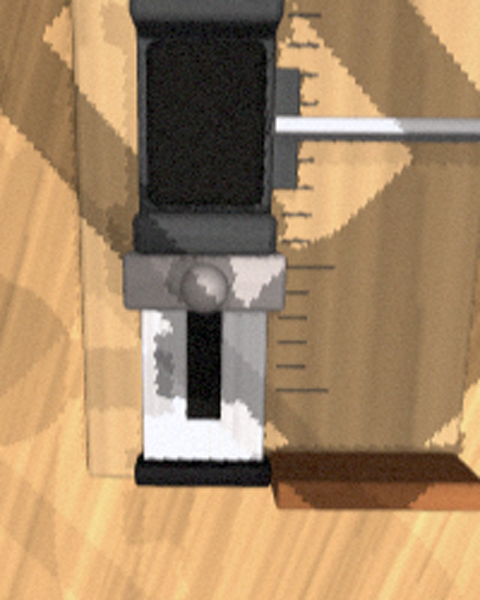

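Run:
```python
import cv2,pickle,numpy as np
from bench import hand_in,sense
def f(fn):
    p=pickle.load(open(fn,"rb"));R,_=cv2.Rodrigues(np.array(p["rvec"],float)); t=np.array(p["tvec"],float).ravel();K=np.array(p["intrinsics"]);C=-R.T@t
    def w(u,v,z):
        d=R.T@np.linalg.inv(K)@[u,v,1]; return C+d*(z-C[2])/d[2]
    return w
w=f("wrist6.pkl"); g=lambda x,y,z:w(230+x/2.4,y/2.4,z)
a,b=g(206,125,58),g(204,282,60); print(a,b,np.linalg.norm((a-b)[:2]))
print("pad len",np.linalg.norm(g(206,38,58)-g(206,212,58)),"stop len",np.linalg.norm(g(204,254,60)-g(204,310,60)))
print("ear face to stop face", np.linalg.norm((g(205,254,75)-g(204,254,60))[:2]))
```

```text
[ 533.96619778 -129.38365018   58.        ] [ 550.71245614 -178.23901558   60.        ] 51.64575391522814
pad len 54.444018257801034 stop len 19.380699009269758
ear face to stop face 0.8585499829499733
```

Pad centre to stop centre measures 51.6 mm, against 52 mm expected when touching. The tool is clear of everything, so I'm handing in.

Run:
```python
from bench import hand_in,sense
s=sense();print(s["time"],s["ft_force"],s["tool_pos"]);print(hand_in())
```

```text
10.25 [-0.06480806  0.7419148  -0.14875739] [ 570.1092183  -228.06622543  232.91342683]
the job is handed in; nothing more can be done
None
```

The slider is up against the stop with the round-headed pin, and the pad has been let go. I handed the job in at 10.25 s.

With the fingers shut, I pressed the pad down about 4–6 mm at roughly 12–13 N. Keeping it pressed, I pushed the slider about 80 mm along the rail until it stopped hard, with about 42 N sideways on the tool. I then lifted straight up while still leaning lightly on the ear, so the brake set with the slider in place.

- **Slider position:** in the last wrist picture, the pad centre is 51.6 mm from the pin stop's centre (52 mm when touching). No gap shows in the wrist or side view.
- **Pad:** it looks raised again in the side view. I judged this by eye and did not measure it.
- **Robot:** the tool is clear at about 233 mm height, with close to zero force on it.
- **Mug, bowl, duck and carton:** I never touched them. They looked unmoved in the pictures that showed them, but I did not measure them again at the end.

While pressing and sliding, 5–7 N of sideways force built up across the rail, probably from the rubber pad dragging. It had no visible effect. None of the checks failed or disagreed.

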